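# Set a test pin in a V-block clamp, free to turn

### The job

Prepare the 16 mm test pin for a run-out check: take it from its rest, lay it in the V of the V-block clamp and slide it under the stirrup until its end meets the stop rod. Then turn the clamp's black thumbscrew clockwise until the pad just bottoms on the pin - finger-tight, do not force it - and back it off a quarter of a turn, so that the pin is retained but free to turn. Leave the pin against the stop and the other things on the bench undisturbed.

Things in the scene. Friction and masses are not known exactly. Their poses are not given: they have to be found in the camera images.
- v_clamp: V-block clamp, fixed: steel V-block (60 x 40 mm, top 40 mm high) on a 6 mm plate, grey stirrup over its middle, stop at the far end. Origin on the bench under the knob axis; x along the V from its open end to the stop, z up. Stirrup legs: x -7 to 7 mm, y 20 to 26 mm either side; crosshead 50.5 to 58.5 mm high. A pin in the V has its axis at y = 0, 35 mm above the bench, crown at 43 mm.
- v_mouth (a point): open end of the V: end face of the V-block, on the axis of a pin lying in the V (30 mm before the knob axis, 35 mm above the bench). Before it the space is clear down to the bench (the plate ends 2 mm before it).
- stop_face (a point): front face of the fixed 10 mm stop rod in the V, on the pin's axis, 10 mm beyond the knob axis. A pin that is home touches it, with 40 mm of it in the V and 30 mm standing out of the open end; its middle is then 25 mm before the knob axis.
- knob_grip (a point): black knurled thumbscrew knob, 30 mm diameter, 18 mm high; point on its upright axis at half height, 71.5 mm above the bench when bottomed. x: along the white index line on top. Clockwise from above tightens. Turns at 0.05 N m and stays where left; bottomed, the torque climbs 3 N m per rad: 0.2 to 0.5 N m is finger-tight, over 0.7 forces it.
- screw_neck (a point): steel neck of the screw, on its axis just under the knob, 60.5 mm above the bench when bottomed; x points along the knob's index line while the knob carries no load. The knob has a rubber core that gives 1 rad for 3 N m: once the screw has bottomed it stands still, and a knob that is turned on winds up against it.
- pad_seat (a point): fixed point on the knob axis, 43 mm above the bench, where the brass pad (10 mm diameter) at the screw's lower end bottoms on the crown of a pin in the V. Knob and pad move together, 4 mm a turn. At the start the pad is 2.4 to 3.5 mm above this point, so 0.6 to 0.86 turn (3.8 to 5.4 rad) from bottoming; at what angle of the index line it bottoms differs every time and must be felt.
- pin: ground steel test pin, plain cylinder 16 mm diameter, 70 mm long, about 0.11 kg, lying on its rest. Origin at the centre of one end face; z along the pin's axis to the other end. Both ends are alike.
- pin_mid (a point): middle of the test pin, on its axis, 35 mm from either end.
- pin_rest: pin rest, fixed: dark wooden base (84 x 40 x 5 mm) whose two bars (12 mm wide) carry two thin steel rods along x, together 12 mm wide. Origin on the bench under its centre, x along the pin, away from the robot. The pin's axis lies 24 mm above the bench; fingers can close on the pin from both sides anywhere along it.
- dial_indicator: dial indicator lying on its back, 58 mm bezel, 116 mm long, loose; leave it alone. Origin under its middle.
- loupe: black eye loupe, 34 mm diameter, 36 mm high, standing loose; leave it alone. Origin at the centre of its underside.
- gauge_block_20: steel gauge block 20 x 30 x 9 mm, lying loose; leave it alone. Origin at the centre of its underside.

How it is judged:
By the outcome, as a careful person would: the job done as asked, in the order asked, and still so for the second after the job is handed in, with the robot touching nothing.
It also fails if it takes over 72 s, if anything falls off the work surface, if the arm or the gripper's body presses on something with over 40 N, if the wrist force passes 120 N, or if a joint passes its speed limit or range.

### The arm

A 6-joint arm with a two-finger parallel gripper is mounted at the origin on a cart in front of the work surface, level with it; the furniture and walls round the work are solid. World frame = base frame: x ahead of the robot, y to its left, z up, the work surface at z = 0. Lengths are in mm, angles in rad, forces in N, time in s.
With the tool pointing down it reaches from about 300 to 850 mm from the base axis. Payload 5.4 kg.
Tool frame: the origin (TCP) lies midway between the tips of the shut fingers; the grasp point (between the pads) lies 19 mm behind it (robot.grip_depth is the distance from the TCP to the grasp point, in mm); z points along the fingers, y is the line along which they close (so a half turn about z gives the same grasp; the last joint's range is limited). The gripper opens to 85 mm and grips with 20 to 120 N. Pads are 22 mm wide; open, the fingers measure 114 mm over their backs; the gripper's body (76 mm by 85 mm) begins 54 mm behind the grasp point. The pads swing forward as they close: fully open they stand 13 mm farther back than shut.
Start: joints at [-1.508, 0.158, 1.597, -0, 1.386, -0.21], TCP at [154.898, -553.726, 193.599] pointing down, gripper open.
Joint ranges: [-2.91, 2.91], [-0.94, 2.29], [0.18, 2.7], [-1.29, 4.43], [0.17, 2.64], [-3, 3]. Speed limits (rad/s): [2.57, 2.57, 3.14, 3.14, 3.14, 3.14].

### API

Orientations are given as a unit quaternion [w, x, y, z].
In Python, from cell import status, snapshot, camera_info, ticket, robot gives the robot as it stands.
- The arm moves only by the shell command python3 -m crank 'ROWS' [FORCE]. ROWS is text: rows parted by semicolons, each of 5 numbers parted by spaces: the opening, from 0 (shut) to 1 (fully open), then the shift along the tool's x, y, z in mm, then the turn about the tool's z in degrees. In form: gripper tx ty tz twist; .... A call has 1 to 10 rows; each row is the pose to reach, as a shift and turn from the pose commanded when the call began, along the tool's axes at that moment; what a row does not reach only later rows make up. A row lasts 1/8 s, in which the tool goes at most 62.5 mm and 10.7 degrees, less where a joint would pass 70% of its speed; a pose out of reach is approached as far as the arm can. A call with a gripper value outside its range is refused whole. The fingers move at their own pace and stop on an object; FORCE is the grip in N (left out, the last holds). Time passes only in rows, so rows that repeat a pose let the fingers close. It gives the time, the measured TCP pose, the force, the opening and the grip force at its end, in the units of the state.
- status.read_state(): the state, without advancing time (a new reading comes with each control period).
- snapshot(name): name is "side" or "top" or "wrist"; returns (picture, depth): 480x640x3 uint8, red, green, blue; 480x640 float32, mm along the optical axis (not along the pixel's ray), 0 where there is no reading.
- camera_info(name): a dict with "camera_matrix" (3x3 intrinsics, pixels), "position" and "attitude" of the camera in the world; the wrist camera has in their place "hand_eye" (4x4, takes a point from camera to tool coordinates, whose origin is the TCP and whose axes are the flange's). Camera axes: x right, y up, looking along -z (the intrinsics and any distortion apply to the point x, -y, -z); pixel columns grow to the right and rows downward; lengths in mm; the calibration is good to about 2 mm. A picture is of the moment at which its call begins: read the wrist's pose just before it. camera_info takes no time and is no camera call.
- ticket.sign_off(): hands the job in; it is judged then, once.
The state is a dict: "clock": time; "joint_positions": joint angles; "dq": joint speeds; "tau": joint torques, N m; "tool_pos": TCP position; "eef_rot": TCP orientation; "force": force on the tool from outside, world axes, zero at the start; "moment": the same for the moment, N m; "gripper_width": finger opening in mm; "grip_force": force on a finger pad.
Only numpy, scipy, OpenCV 4.12 (cv2) and the standard library are available. Lean on these libraries where they do the work, as an engineer would, in place of code of your own. Each camera call takes 0.05 s, during which the arm holds its last target. There are 200 camera calls.

## Working session

There is one attempt and no reset: what is moved stays moved. The work goes in short steps, Python scripts to look and compute and a shell command to move; the robot and the scene stay as the last step left them, time stands still between calls to the robot, and variables do not carry over. Pictures are saved under pics/ and viewed, at most 10 in all, crops included, and the job is handed in when it is done.

```bash
ls; mkdir -p pics
python3 - <<'E'
from cell import status, snapshot, camera_info, robot
import cv2,numpy as np
s=status.read_state(); print({k:np.round(v,3).tolist() for k,v in s.items()})
for n in("side","top","wrist"):
    i=camera_info(n); print(n,{k:np.round(v,3).tolist() if not isinstance(v,str) else v for k,v in i.items()})
    p,d=snapshot(n); cv2.imwrite(f"pics/{n}0.png",p[:,:,::-1]); np.save(f"pics/{n}0.npy",d)
E
```

```text
pics
{'clock': 0.0, 'joint_positions': [-1.508, 0.159, 1.598, 0.0, 1.386, -0.21], 'dq': [0.0, -0.0, -0.0, -0.0, -0.001, -0.0], 'tau': [0.002, -39.6, -33.143, 0.0, 0.009, -0.0], 'tool_pos': [154.86, -553.061, 192.608], 'eef_rot': [-0.001, 0.991, 0.136, 0.0], 'force': [-0.357, -0.156, 0.248], 'moment': [-0.024, 0.009, 0.01], 'grip_force': 0.0, 'gripper_width': 85.067}
side {'camera_matrix': [[535.512, 0.0, 323.0], [0.0, 535.512, 235.904], [0.0, 0.0, 1.0]], 'position': [-207.392, 806.755, 923.768], 'attitude': [-0.275, -0.141, 0.42, 0.853]}
top {'camera_matrix': [[599.122, 0.0, 322.053], [0.0, 599.122, 243.208], [0.0, 0.0, 1.0]], 'position': [366.613, -101.798, 1649.246], 'attitude': [0.714, 0.021, -0.009, -0.7]}
wrist {'camera_matrix': [[392.923, 0.0, 316.352], [0.0, 392.923, 232.307], [0.0, 0.0, 1.0]], 'hand_eye': [[-0.001, 0.954, 0.3, 77.424], [1.0, 0.001, 0.001, -0.105], [0.0, 0.3, -0.954, -180.417], [0.0, 0.0, 0.0, 1.0]]}
```

View pics/top0.png

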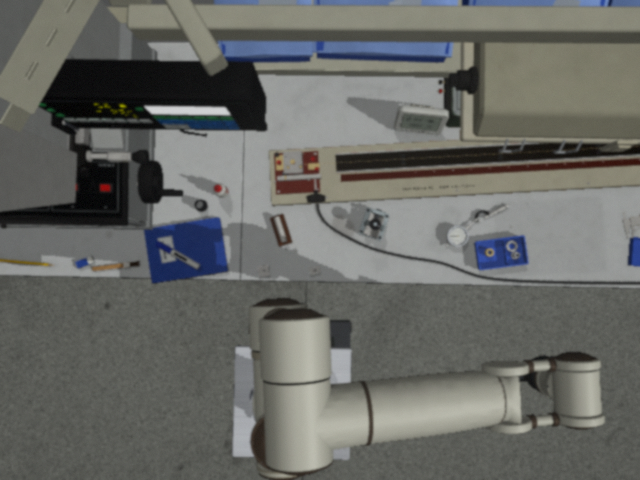

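View pics/side0.png

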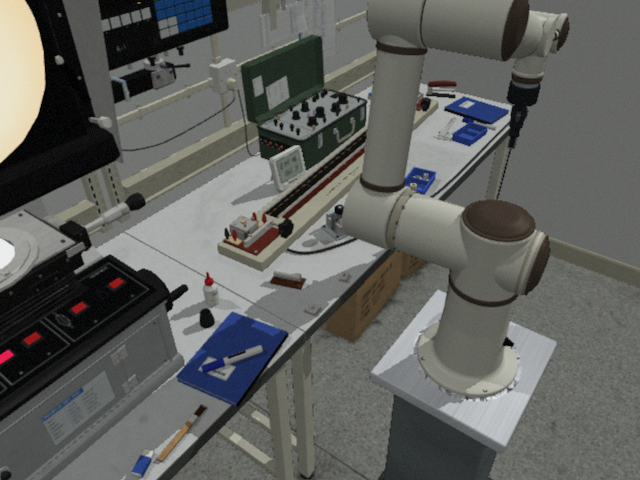

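Top view: pin rest at about (281,230), clamp at (370,221) with the knob at (375,223), dial indicator at (460,235), and loupe at (201,206). The tool is off to the right, over the floor.

```bash
cat > h.py <<'E'
import numpy as np,cv2
from scipy.spatial.transform import Rotation as R
from cell import status,snapshot,camera_info
def rot(q): return R.from_quat(np.array(q)[[1,2,3,0]]).as_matrix()
def tool():
    s=status.read_state(); return rot(s['eef_rot']),np.array(s['tool_pos'])
def cam(n):
    i=camera_info(n); K=np.array(i['camera_matrix'])
    if n=='wrist':
        Rt,p=tool(); H=np.array(i['hand_eye']); return K,Rt@H[:3,:3],Rt@H[:3,3]+p
    return K,rot(i['attitude']),np.array(i['position'])
def ray(c,uv):
    K,A,p=c; uv=np.atleast_2d(uv).astype(float)
    d=np.c_[(uv[:,0]-K[0,2])/K[0,0],-(uv[:,1]-K[1,2])/K[1,1],-np.ones(len(uv))]
    return d@A.T
def onz(c,uv,z):
    d=ray(c,uv); return c[2]+d*((z-c[2][2])/d[:,2])[:,None]
def proj(c,P):
    K,A,p=c; q=(np.atleast_2d(P)-p)@A; return np.c_[K[0,0]*q[:,0]/-q[:,2]+K[0,2],K[1,1]*-q[:,1]/-q[:,2]+K[1,2]]
def cloud(c,d):
    v,u=np.mgrid[:480,:640]; uv=np.c_[u.ravel(),v.ravel()]
    return (c[2]+ray(c,uv)*d.reshape(-1,1)).reshape(480,640,3)
def take(n,name):
    c=cam(n); p,d=snapshot(n); cv2.imwrite(f"pics/{name}.png",p[:,:,::-1]); np.savez(f"pics/{name}.npz",d=d,K=c[0],A=c[1],p=c[2]); return c,p,d
def load(name):
    z=np.load(f"pics/{name}.npz"); return (z['K'],z['A'],z['p']),cv2.imread(f"pics/{name}.png"),z['d']
E
python3 - <<'E'
from h import *
np.set_printoptions(precision=1,suppress=True)
c=cam('top')
print(onz(c,[[281,230],[275,215],[288,245],[460,235],[201,206]],20)); print(onz(c,[[375,223],[370,221]],80))
Rt,p=tool(); print(Rt,p)
print(onz(c,[[370,205]],150))
E
```

```text
[[ 469.6   39.5   20. ]
 [ 510.3   56.9   20. ]
 [ 429.    19.5   20. ]
 [ 465.3 -447.    20. ]
 [ 531.2  260.4   20. ]]
[[ 488.9 -212.    80. ]
 [ 493.9 -198.8   80. ]]
[[ 1.   0.3 -0. ]
 [ 0.3 -1.   0. ]
 [ 0.  -0.  -1. ]] [ 154.9 -553.2  192.8]
[[ 528.5 -193.8  150. ]]
```

```bash
python3 -m crank '1 435 -348 -80 15.6;1 435 -348 -80 15.6;1 435 -348 -80 15.6;1 435 -348 -80 15.6;1 435 -348 -80 15.6;1 435 -348 -80 15.6;1 435 -348 -80 15.6;1 435 -348 -80 15.6;1 435 -348 -80 15.6;1 435 -348 -80 15.6'; python3 -c "
from h import *
take('wrist','w1'); print(tool())"
```

```text
clock: 1.4
tool_pos: [481.7, -97.9, 274.0]
eef_rot: [-0.0, 1.0, 0.004, 0.001]
force: [0.7, -0.3, -0.3]
gripper_width: 85.9
grip_force: 0.0
(array([[ 9.99989404e-01,  4.59128651e-03, -3.34077690e-04],
       [ 4.59123455e-03, -9.99989448e-01, -1.56136600e-04],
       [-3.34791033e-04,  1.54601117e-04, -9.99999932e-01]]), array([480.576819  , -99.8079311 , 273.52428767]))
```

View pics/w1.png

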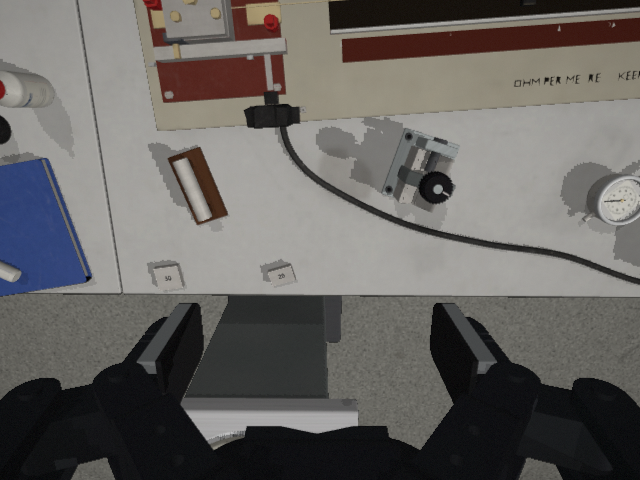

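Pin on the rest at (192,188), running from (180,160) to (205,218). Clamp knob at (436,187), dial at (620,200), and two gauge blocks at (167,275) and (281,273). I need a closer view of the clamp.

Run:
```python
from h import *
np.set_printoptions(precision=1,suppress=True)
c,p,d=load('w1')
C=cloud(c,d)
m=(C[...,2]>26)&(C[...,2]<40)&(abs(C[...,0]-470)<60)&(abs(C[...,1]-40)<50)
P=C[m]; print(len(P),P.min(0),P.max(0))
x=P[:,:2]; o=x.mean(0); u,s,v=np.linalg.svd(x-o,full_matrices=False); a=v[0]*np.sign(v[0,0]); print('pin',o,a,np.degrees(np.arctan2(a[1],a[0])),np.percentile((x-o)@a,[1,99]),np.percentile((x-o)@[-a[1],a[0]],[1,99]),np.median(P[:,2]))
m=(C[...,2]>65)&(C[...,2]<100)&(abs(C[...,0]-490)<60)&(abs(C[...,1]+210)<50)
P=C[m];print('knob',len(P),P.min(0),P.max(0),np.median(P,0))
# bench level
print(np.median(C[250:290,200:260,2]))
a=np.vstack([cv2.resize(p[110:220,360:480],(0,0),fx=5,fy=5,interpolation=3)]);cv2.imwrite('pics/w1c.png',a)
```

```text
898 [438.4  22.2  26. ] [507.9  56.7  34.5]
pin [474.4  39.2] [0.9 0.3] 18.671252906371443 [-35.4  33.2] [-6.4  8.4] 31.2219248419419
knob 871 [ 471.2 -228.6   68.3] [ 502.3 -197.7   85.9] [ 488.4 -211.2   83.2]
0.08455765622429112
```

View pics/w1c.png

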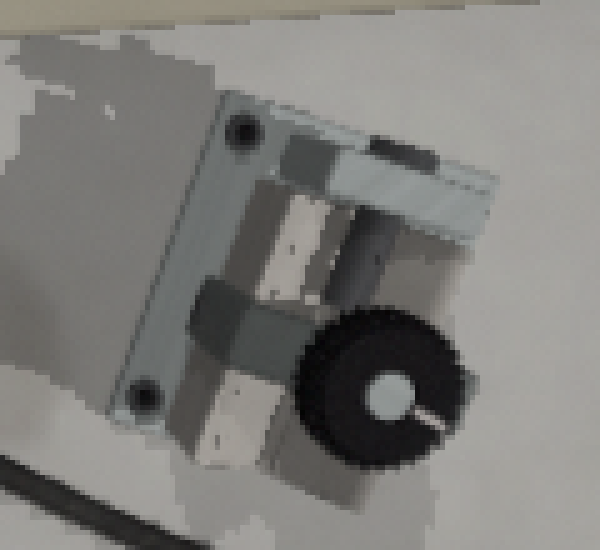

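The stop bracket is at the far (top) end. The V runs from lower left to upper right, about -17° yaw, and the index line points lower right. Next I go above the pin's grasp spot for a closer fix.

```bash
python3 -m crank '1 -26 -133 124 -18.4;1 -26 -133 124 -18.4;1 -26 -133 124 -18.4;1 -26 -133 124 -18.4;1 -26 -133 124 -18.4;1 -26 -133 124 -18.4'
cat > pin.py <<'E'
from h import *
import sys
np.set_printoptions(precision=2,suppress=True)
def pinfit(c,d,zlo,zhi,xy,r=60):
    C=cloud(c,d); m=(C[...,2]>zlo)&(C[...,2]<zhi)&(np.hypot(C[...,0]-xy[0],C[...,1]-xy[1])<r)
    P=C[m]; x=P[:,:2]; (cx,cy),(w,h),an=cv2.minAreaRect(x.astype(np.float32))
    o=x.mean(0); v=np.linalg.svd(x-o,full_matrices=False)[2]; a=v[0]*np.sign(v[0,0]); n=np.array([-a[1],a[0]])
    e=np.percentile((x-o)@a,[.5,99.5]); f=np.percentile((x-o)@n,[.5,99.5])
    mid=o+a*e.mean()+n*f.mean()
    return mid,np.degrees(np.arctan2(a[1],a[0])),e,f,P[:,2].max(),len(P)
if __name__=='__main__':
    c,p,d=take('wrist','w2'); print(tool()[1],pinfit(c,d,26,40,(473,40)))
    Rt,t=tool(); mid,yaw,*_=pinfit(c,d,26,40,(473,40)); a=np.array([np.cos(np.radians(yaw)),np.sin(np.radians(yaw))])
    g=mid-20*a; print('tool yaw',np.degrees(np.arctan2(Rt[1,0],Rt[0,0])),'shift',Rt.T@(np.r_[g,10]-t))
E
python3 pin.py
```

```text
clock: 2.2
tool_pos: [455.3, 29.9, 151.1]
eef_rot: [0.001, 0.987, 0.159, 0.001]
force: [0.1, -0.4, -0.6]
gripper_width: 85.3
grip_force: 0.0
[455.25  30.09 151.  ] (array([472.97,  40.5 ]), np.float64(18.932803977432133), array([-35.95,  33.31]), array([-7.56,  7.77]), np.float64(33.97818375068107), 1768)
tool yaw 18.307230272284652 shift [ -0.23  -4.32 141.  ]
```

View pics/w2.png

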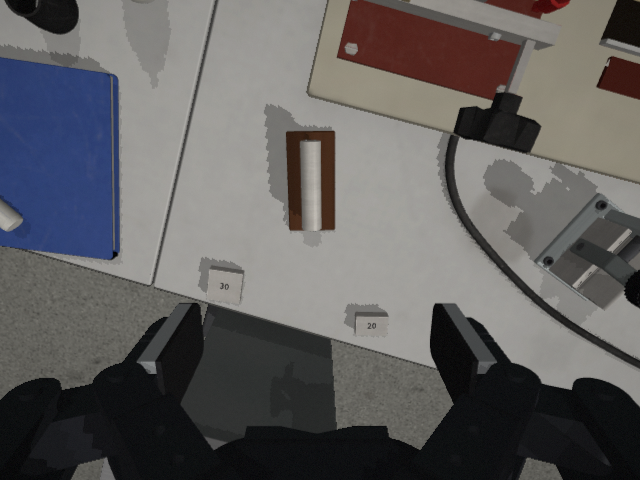

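The pin stands upright at (312,185), nearly under the tool's centreline, and both fingers have clear room beside it. Descending and gripping.

```bash
python3 -m crank '1 0 -4 60 -0.6;1 0 -4 115 -0.6;1 0 -4 141 -0.6;1 0 -4 141 -0.6;0 0 -4 141 -0.6;0 0 -4 141 -0.6;0 0 -4 141 -0.6;0 0 -4 141 -0.6;0 0 -4 141 -0.6;0 0 -4 141 -0.6' 50; python3 -m crank '0 0 0 0 0;0 0 0 -60 0;0 0 0 -110 0;0 0 0 -110 0'
```

```text
clock: 3.5
tool_pos: [452.7, 35.4, 8.6]
eef_rot: [0.0, 0.986, 0.165, -0.0]
force: [0.1, -0.2, -0.4]
gripper_width: 0.3
grip_force: 0.0
clock: 4.0
tool_pos: [456.4, 34.7, 123.2]
eef_rot: [0.002, 0.986, 0.165, 0.005]
force: [0.3, -0.1, -0.0]
gripper_width: 0.1
grip_force: 0.0
```

The fingers shut on nothing, so I look.

```bash
python3 -m crank '1 0 0 0 0;1 0 0 0 0;1 0 0 0 0;1 0 0 0 0'
python3 - <<'E'
from h import *
from pin import pinfit
c,p,d=take('wrist','w3'); 
np.set_printoptions(precision=2,suppress=True)
for z in((26,40),(18,40)): print(tool()[1],pinfit(c,d,*z,(473,40)))
E
```

```text
clock: 4.5
tool_pos: [452.2, 35.5, 117.9]
eef_rot: [-0.0, 0.986, 0.165, -0.001]
force: [0.2, -0.1, 0.7]
gripper_width: 72.5
grip_force: 0.0
[452.4   35.45 118.11] (array([472.9 ,  40.34]), np.float64(18.865219165989398), array([-35.8 ,  33.31]), array([-7.74,  7.53]), np.float64(34.230939279712345), 2202)
[452.4   35.45 118.11] (array([472.98,  40.29]), np.float64(18.7083476570644), array([-36.08,  33.15]), array([-7.79,  7.5 ]), np.float64(34.230939279712345), 2241)
```

View pics/w3.png

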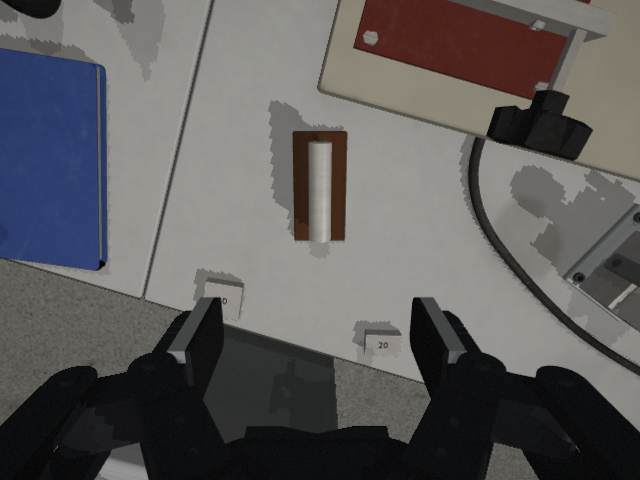

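The pin is untouched at (320,190). The fingers, at rows 300–370, seem to sit well behind it in tool x. I measure the fingertips in tool coordinates from the depth.

Run:
```python
from h import *
np.set_printoptions(precision=1,suppress=True)
for nm in('w2','w3'):
    c,p,d=load(nm); H=np.array(camera_info('wrist')['hand_eye'])
    c0=(c[0],H[:3,:3],H[:3,3]); C=cloud(c0,d)
    for pts in ([(175,340),(215,300),(220,340),(190,305),(200,310),(150,350),(200,330)],[(415,305),(430,340),(460,360),(425,300),(440,310),(480,350)]):
        for u,v in pts: print(nm,u,v,C[v,u],d[v,u])
    m=(C[...,2]>-60)&(C[...,2]<20)&(C[...,0]<40)&(d>50); P=C[m]
    for s in(-1,1):
        q=P[(P[:,1]*s>0)&(P[:,2]>P[:,2].max()-8)]; print(s,len(q),q.min(0),q.max(0))
```

```text
w2 175 340 [ 11.  -42.8 -77.2] 118.43299
w2 215 300 [-87.9 -92.3 141.2] 356.4674
w2 220 340 [-307.6 -168.9  417.9] 686.306
w2 190 305 [ 11.5 -44.7 -56. ] 138.42162
w2 200 310 [  7.  -42.9 -51.4] 144.2616
w2 150 350 [ 11.5 -47.9 -83. ] 112.75041
w2 200 330 [  0.3 -42.7 -54.1] 143.65541
w2 415 305 [-98.3  92.3 151. ] 368.7796
w2 430 340 [ -5.3  42.4 -52. ] 147.26775
w2 460 360 [  5.7  42.8 -79.7] 117.597145
w2 425 300 [-92.8 101.1 150.4] 366.63495
w2 440 310 [ 11.1  42.5 -59. ] 135.68771
w2 480 350 [ 11.3  46.8 -82.9] 112.8214
-1 425 [-10.7 -53.7 -58.1] [ 12.2 -42.2 -50.2]
1 428 [-10.8  42.  -58.1] [ 12.2  54.3 -50.1]
w3 175 340 [ 11.9 -42.2 -78.6] 116.77559
w3 215 300 [ 11.8 -36.7 -52.7] 141.55655
w3 220 340 [ -4.5 -36.  -53. ] 146.1263
w3 190 305 [ -80.8 -107.2  118.3] 332.44727
w3 200 310 [ 11.6 -40.1 -59.8] 134.85568
w3 150 350 [-642.1 -521.6  882.2] 1229.6989
w3 200 330 [ 11.5 -36.5 -72.4] 122.8114
w3 415 305 [  9.1  35.9 -51.5] 143.48209
w3 430 340 [  7.5  35.9 -71.8] 124.56124
w3 460 360 [ 13.   38.5 -89.9] 105.62599
w3 425 300 [ 11.8  38.9 -52.9] 141.29149
w3 440 310 [ 12.   42.  -60.6] 133.89696
w3 480 350 [  7.9  49.2 -77.9] 118.61785
-1 347 [-10.5 -48.2 -53.4] [ 12.3 -35.9 -45.7]
1 339 [-10.4  35.6 -53.4] [ 12.2  47.5 -45.4]
```

The open fingertips measure about 50 mm short of the reported TCP instead of 13 mm. So the tips were near z≈45 and closed above the pin. I check this with the gripper closed.

```bash
cat > tips.py <<'E'
from h import *
np.set_printoptions(precision=1,suppress=True)
from cell import robot
H=np.array(camera_info('wrist')['hand_eye'])
s=status.read_state(); p,d=snapshot('wrist'); C=cloud((camera_info('wrist')['camera_matrix'] if 0 else np.array(camera_info('wrist')['camera_matrix']),H[:3,:3],H[:3,3]),d)
m=(C[...,2]>-90)&(C[...,2]<-20)&(abs(C[...,0])<20)&(abs(C[...,1])<60)&(d>50); P=C[m]
q=P[P[:,2]>P[:,2].max()-8]; print(s['gripper_width'],s['tool_pos'],len(q),q.min(0),q.max(0)); print(robot.grip_depth,[a for a in dir(robot) if a[0]!='_'])
E
python3 -m crank '0.35 0 0 0 0;0.35 0 0 0 0;0.35 0 0 0 0;0.35 0 0 0 0'; python3 tips.py;python3 -m crank '0 0 0 0 0;0 0 0 0 0;0 0 0 0 0'; python3 tips.py
```

```text
clock: 5.05
tool_pos: [452.7, 35.4, 118.6]
eef_rot: [0.0, 0.986, 0.165, 0.0]
force: [0.0, -0.1, -0.1]
gripper_width: 30.3
grip_force: 0.0
30.28062627647724 [452.7  35.4 118.6] 350 [-10.2 -27.  -45.8] [ 12.2  26.7 -37.8]
18.700000000000003 ['PlanningError', 'grip_depth']
clock: 5.48
tool_pos: [452.7, 35.4, 118.6]
eef_rot: [-0.0, 0.986, 0.165, -0.0]
force: [-0.9, -0.1, 0.3]
gripper_width: -0.3
grip_force: 0.0
-0.2655205295829178 [452.7  35.4 118.6] 497 [  6.6 -13.4 -49.4] [ 12.3  13.5 -41.4]
18.700000000000003 ['PlanningError', 'grip_depth']
```

The tip offset is real, about 38–40 mm beyond what the frame states. I descend correspondingly lower, checking force on the way.

```bash
python3 -m crank '0.6 0 0 0 0;0.6 0 0 0 0;0.6 0 0 60 0;0.6 0 0 110 0;0.6 0 0 130 0;0.6 0 0 130 0' && python3 tips.py; python3 -m crank '0.6 0 0 8 0;0.6 0 0 14 0;0.6 0 0 14 0';python3 -m crank '0 0 0 0 0;0 0 0 0 0;0 0 0 0 0;0 0 0 0 0;0 0 0 0 0;0 0 0 0 0' 50
```

```text
clock: 6.28
tool_pos: [450.9, 35.7, -12.9]
eef_rot: [-0.001, 0.986, 0.165, -0.002]
force: [0.2, 0.6, 0.4]
gripper_width: 51.0
grip_force: 0.0
51.01193513830948 [450.9  35.7 -12.9] 2 [ 17.6 -11.2 -20. ] [ 19.   -8.2 -20. ]
18.700000000000003 ['PlanningError', 'grip_depth']
clock: 6.7
tool_pos: [452.5, 35.4, -25.5]
eef_rot: [-0.0, 0.986, 0.165, -0.0]
force: [0.4, 0.9, -0.4]
gripper_width: 51.0
grip_force: 0.0
clock: 7.45
tool_pos: [453.9, 34.7, -24.7]
eef_rot: [0.001, 0.986, 0.165, 0.001]
force: [0.0, -5.7, 5.1]
gripper_width: 14.6
grip_force: 49.0
```

```bash
python3 -m crank '0.5 0 0 0 0;0.5 0 0 0 0;0.5 0 0 4 0;0.5 0 0 6 0;0.5 0 0 6 0';python3 -m crank '0 0 0 0 0;0 0 0 0 0;0 0 0 0 0;0 0 0 0 0;0 0 0 0 0' 50
python3 - <<'E'
from h import *
from pin import pinfit
np.set_printoptions(precision=2,suppress=True)
c,p,d=take('wrist','w4'); print(tool()[1]); print(pinfit(c,d,26,36,(485,44),25))
H=np.array(camera_info('wrist')['hand_eye']); C=cloud((c[0],H[:3,:3],H[:3,3]),d)
# column profile along u=316 and finger columns
for u in (316,295,340):
    print(u,[(v,C[v,u].round(0).tolist()) for v in range(200,420,12)])
cv2.imwrite('pics/w4c.png',cv2.resize(p[180:420,190:450,::-1],(0,0),fx=2.4,fy=2.4))
E
```

```text
clock: 8.07
tool_pos: [452.3, 35.5, -31.8]
eef_rot: [-0.0, 0.986, 0.165, -0.0]
force: [-0.1, -1.1, -0.4]
gripper_width: 42.7
grip_force: 0.0
clock: 8.7
tool_pos: [453.5, 34.9, -30.9]
eef_rot: [0.001, 0.986, 0.165, 0.001]
force: [0.9, -3.7, 2.7]
gripper_width: 14.4
grip_force: 48.9
[453.52  34.92 -30.96]
(array([484.02,  44.67]), np.float64(19.723867335495218), array([-23.94,  23.44]), array([-12.21,  11.41]), np.float64(35.98770702134297), 7051)
316 [(200, [51.0, -0.0, -64.0]), (212, [47.0, -0.0, -63.0]), (224, [44.0, -0.0, -64.0]), (236, [39.0, -0.0, -63.0]), (248, [35.0, -0.0, -63.0]), (260, [32.0, -0.0, -64.0]), (272, [27.0, -0.0, -63.0]), (284, [22.0, -0.0, -62.0]), (296, [18.0, -0.0, -63.0]), (308, [14.0, -0.0, -64.0]), (320, [10.0, -0.0, -64.0]), (332, [5.0, -0.0, -63.0]), (344, [1.0, -0.0, -64.0]), (356, [-5.0, -0.0, -63.0]), (368, [-9.0, -0.0, -64.0]), (380, [-39.0, -0.0, -32.0]), (392, [-47.0, -0.0, -30.0]), (404, [-53.0, -0.0, -30.0]), (416, [-59.0, -0.0, -31.0])]
295 [(200, [50.0, -7.0, -58.0]), (212, [46.0, -7.0, -59.0]), (224, [42.0, -7.0, -59.0]), (236, [38.0, -7.0, -59
[... 250 characters left out ...]
.0]), (356, [-1.0, -7.0, -68.0]), (368, [-5.0, -7.0, -69.0]), (380, [-9.0, -7.0, -70.0]), (392, [-45.0, -10.0, -32.0]), (404, [-52.0, -10.0, -31.0]), (416, [-59.0, -10.0, -31.0])]
340 [(200, [50.0, 7.0, -60.0]), (212, [46.0, 7.0, -59.0]), (224, [42.0, 7.0, -59.0]), (236, [38.0, 8.0, -59.0]), (248, [34.0, 8.0, -59.0]), (260, [29.0, 8.0, -59.0]), (272, [25.0, 8.0, -58.0]), (284, [20.0, 8.0, -57.0]), (296, [12.0, 9.0, -50.0]), (308, [12.0, 8.0, -59.0]), (320, [12.0, 8.0, -67.0]), (332, [12.0, 7.0, -75.0]), (344, [8.0, 7.0, -75.0]), (356, [4.0, 7.0, -76.0]), (368, [-1.0, 7.0, -75.0]), (380, [-5.0, 7.0, -75.0]), (392, [-10.0, 7.0, -75.0]), (404, [-53.0, 11.0, -31.0]), (416, [-60.0, 11.0, -31.0])]
```

View pics/w4c.png

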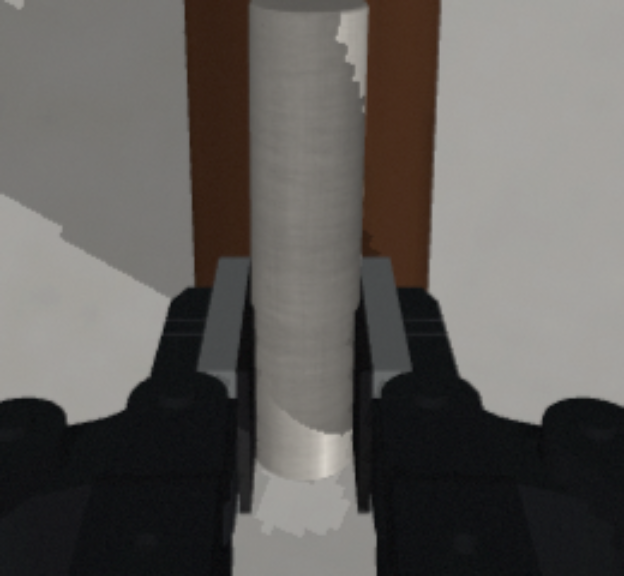

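The pin is gripped between the pads near its rear end, whose end face shows at crop row ~475, and its front lies ahead. I lift it and carry it to a viewing pose behind the clamp.

```bash
python3 -m crank '0 0 0 -50 0;0 0 0 -110 0;0 -60 60 -110 12;0 -110 110 -110 24;0 -160 162 -110 36;0 -160 162 -110 36;0 -160 162 -110 36;0 -160 162 -110 36;0 -160 162 -110 36' 60
python3 - <<'E'
from h import *
np.set_printoptions(precision=2,suppress=True)
c,p,d=take('wrist','w5'); print(tool()); print(status.read_state()['gripper_width'])
C=cloud(c,d); 
def near(C): return np.hypot(C[...,0]-488,C[...,1]+211)<70
# knob top disc
for lo,hi in((78,95),(60,78),(52,60),(36,44),(44,51)):
    P=C[near(C)&(C[...,2]>lo)&(C[...,2]<hi)]; print(lo,hi,len(P),P.min(0),P.max(0),np.median(P,0))
cv2.imwrite('pics/w5c.png',cv2.resize(p[0:300,150:550,::-1],(0,0),fx=2,fy=2))
E
```

```text
clock: 9.88
tool_pos: [354.4, -168.4, 78.1]
eef_rot: [-0.001, 0.989, -0.146, -0.0]
force: [1.0, -0.0, -1.4]
gripper_width: 14.1
grip_force: 59.9
(array([[ 0.96, -0.29, -0.  ],
       [-0.29, -0.96,  0.  ],
       [-0.  , -0.  , -1.  ]]), array([ 354.5 , -168.56,   78.23]))
14.189338095193463Traceback (most recent call last):
  File "<stdin>", line 8, in <module>
    return umr_minimum(a, axis, None, out, keepdims, initial, where)
ValueError: zero-size array to reduction operation minimum which has no identity
```

Run:
```python
from h import *
np.set_printoptions(precision=1,suppress=True)
c,p,d=load('w5'); C=cloud(c,d)
print(proj(c,[[488,-211,80],[455,-200,40],[500,-215,0]]),d.min(),d.max(),(d==0).sum(), C[40:200:20,320])
```

```text
[[323.  -62.6]
 [319.7  50.6]
 [321.7 -30.5]] 0.0 1336.6576 1183 [[ 461.5 -202.2   27.3]
 [ 454.8 -200.4    0.2]
 [ 444.  -197.2   -1. ]
 [ 432.7 -193.7    7. ]
 [ 421.3 -190.3   -0.4]
 [ 409.5 -186.8    0.7]
 [ 428.6 -190.6  258.5]
 [ 407.5 -185.2  133.9]]
```

View pics/w5.png

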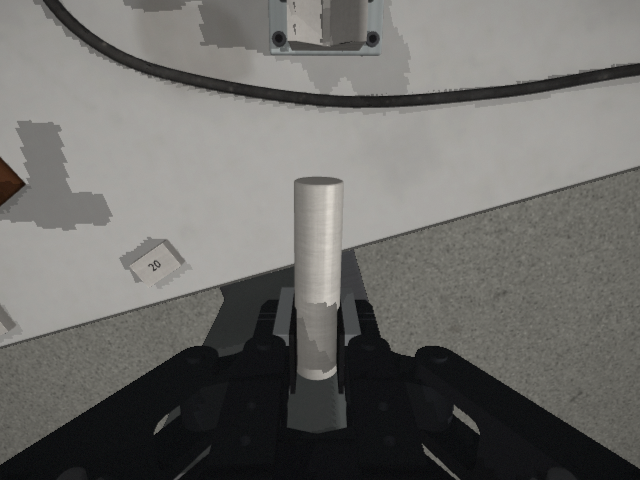

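The view is aligned with the clamp: the pin's front is at (318,180), and the clamp's plate edge is at the top at (325,50). The knob is out of frame, so I go up and forward and measure it.

```bash
python3 -m crank '0 30 0 -50 0;0 60 0 -100 0;0 60 0 -100 0;0 60 0 -100 0;0 60 0 -100 0'
python3 - <<'E'
from h import *
np.set_printoptions(precision=1,suppress=True)
c,p,d=take('wrist','w6'); print(tool()[1])
C=cloud(c,d); N=np.hypot(C[...,0]-488,C[...,1]+211)<60; Z=C[...,2]
N&=(np.arange(480)<176)[:,None]
for lo,hi in((78,95),(52,61),(43,51),(37.5,42.5),(4,8)):
    m=N&(Z>lo)&(Z<hi); P=C[m]
    if len(P)<20: print(lo,hi,len(P)); continue
    v,u=np.nonzero(m); r=cv2.minAreaRect(P[:,:2].astype(np.float32)); print(lo,hi,len(P),'px',u.min(),u.max(),v.min(),v.max(),'z',np.median(P[:,2]),'rect',np.round(r[0],1),np.round(r[1],1),round(r[2],2),'circ',np.round(np.r_[cv2.minEnclosingCircle(P[:,:2].astype(np.float32))[0]],1))
cv2.imwrite('pics/w6c.png',cv2.resize(p[20:180,230:430,::-1],(0,0),fx=4,fy=3.7))
E
```

```text
clock: 10.55
tool_pos: [410.3, -186.1, 176.6]
eef_rot: [-0.001, 0.989, -0.147, -0.002]
force: [-0.6, 0.3, -1.1]
gripper_width: 14.2
grip_force: 59.9
[ 410.4 -186.3  176.8]
78 95 1633 px 301 346 78 125 z 83.48491592988836 rect [ 486.9 -213.6] [30.1 29.8] 72.39 circ [ 486.8 -213.3]
52 61 541 px 288 358 93 112 z 58.43579177815184 rect [ 486.7 -213.5] [51.  13.1] 72.99 circ [ 486.6 -213.3]
43 51 753 px 298 346 37 142 z 47.98850784698959 rect [ 494.4 -214.8] [33.4 74.9] 70.85 circ [ 493.  -213.6]
37.5 42.5 1447 px 296 349 37 142 z 39.82881029795669 rect [ 494.4 -215.7] [40.  75.1] 73.1 circ [ 492.2 -214.8]
4 8 2195 px 282 362 44 173 z 6.182063170090942 rect [ 480.5 -211.3] [ 66.  105.3] 72.78 circ [ 484.3 -212.1]
```

View pics/w6c.png

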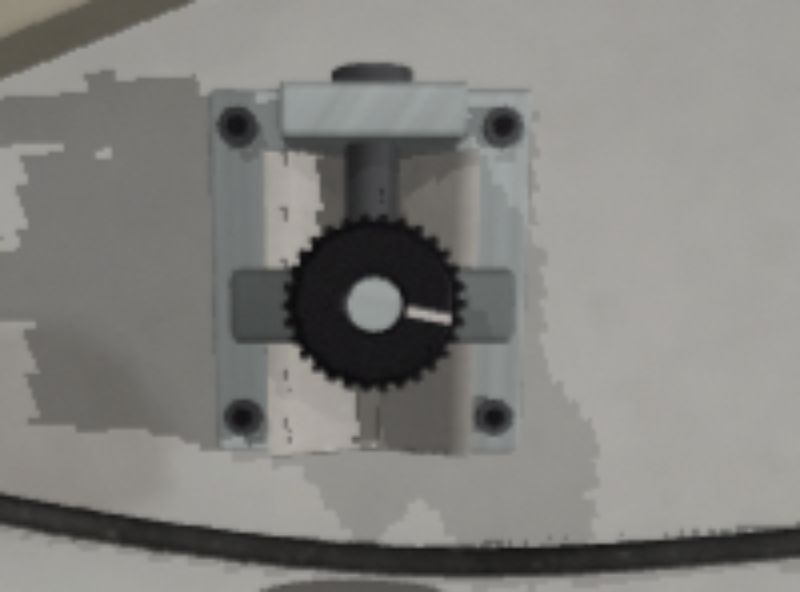

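The knob is centred at (375,304) in the crop, with the index line pointing right and slightly back toward (445,318). The stop is at the top. Clamp pose: knob (486.8,-213.4), yaw -17.0°, pad about 3 mm up. Now the pin's pose in the hand.

Run:
```python
from h import *
np.set_printoptions(precision=2,suppress=True)
H=np.array(camera_info('wrist')['hand_eye'])
for n in('w5','w6'):
    c,p,d=load(n); C=cloud((c[0],H[:3,:3],H[:3,3]),d)
    m=(abs(C[...,1])<12)&(C[...,0]>13)&(C[...,0]<70)&(C[...,2]>-70)&(C[...,2]<-45); P=C[m]
    print(n,len(P),'front x',np.percentile(P[:,0],[99,99.8]))
    for lo,hi in((14,24),(24,34),(34,44),(44,54)):
        q=P[(P[:,0]>lo)&(P[:,0]<hi)]; print(lo,'y',np.percentile(q[:,1],[1,99]),np.percentile(q[:,1],[1,99]).mean(),'crown z',np.percentile(q[:,2],5))
    A=c[1]; 
c=load('w6')[0]; Rt,t=tool(); yaw=np.degrees(np.arctan2(Rt[1,0],Rt[0,0])); k=np.array([486.8,-213.4]); a=np.radians(-17)
ex=np.array([np.cos(a),np.sin(a)]); ey=np.array([-ex[1],ex[0]]); print('yaw',yaw,'tool in clamp',(t[:2]-k)@ex,(t[:2]-k)@ey,t[2])
```

```text
w5 6261 front x [55.62 55.7 ]
14 y [-7.82  7.54] -0.14114237092147164 crown z -63.98996254367975
24 y [-8.08  7.48] -0.30236643894683457 crown z -63.90213464512239
34 y [-7.87  7.62] -0.124176891152469 crown z -63.920241282581955
44 y [-7.66  7.79] 0.06591922014742657 crown z -63.83769239735651
w6 6250 front x [55.61 55.71]
14 y [-7.87  7.5 ] -0.18472673739865808 crown z -63.94032590940312
24 y [-8.07  7.46] -0.3048251778168036 crown z -63.882053955795584
34 y [-7.86  7.61] -0.12353376321348497 crown z -63.860436451745045
44 y [-7.66  7.76] 0.048835588422466714 crown z -63.878685146557
yaw -16.957097127986327 tool in clamp -80.96146570670697 3.591944281495877 176.79116930127768
```

```bash
python3 -m crank '0 5 3.5 50 0;0 5 3.5 110 0;0 5 3.5 160 0;0 5 3.5 180 0;0 5 3.5 190 0;0 5 3.5 195 0;0 5 3.5 195 0;0 5 3.5 195 0'
python3 - <<'E'
from h import *
np.set_printoptions(precision=2,suppress=True)
c,p,d=take('wrist','w7'); Rt,t=tool(); k=np.array([486.8,-213.4]); a=np.radians(-17)
ex=np.array([np.cos(a),np.sin(a)]); ey=np.array([-ex[1],ex[0]]); print('tool in clamp',(t[:2]-k)@ex,(t[:2]-k)@ey,t[2])
C=cloud(c,d); q=np.c_[(C.reshape(-1,3)[:,:2]-k)@np.c_[ex,ey],C[...,2].ravel()]
for lo,hi,z in((-32,-24,(37,46)),(-50,-32,(37,46)),(-30,-18,(38.5,41))):
    m=(q[:,0]>lo)&(q[:,0]<hi)&(abs(q[:,1])<24)&(q[:,2]>z[0])&(q[:,2]<z[1]); print(lo,m.sum(),np.percentile(q[m],[1,50,99],axis=0) if m.sum() else 0)
E
```

```text
clock: 11.6
tool_pos: [416.2, -192.8, -15.5]
eef_rot: [0.001, 0.989, -0.148, 0.001]
force: [0.2, 0.3, -0.5]
gripper_width: 14.3
grip_force: 59.9
tool in clamp -73.60504174549746 -0.9604396476717877 -15.519512666263113
-32 1218 [[-31.7  -19.67  37.09]
 [-27.18   3.28  40.28]
 [-24.05  19.78  45.95]]
-50 791 [[-49.84  -8.65  40.47]
 [-40.8    3.82  44.55]
 [-32.13   7.18  45.98]]
-30 1242 [[-29.71 -19.84  38.55]
 [-23.92  -1.09  39.91]
 [-18.14  19.93  40.95]]
```

```bash
python3 -m crank '0 0 0 0 0;0 3 -0.5 0 0;0 7 -0.5 0 0;0 7 -0.5 1 0;0 7 -0.5 1 0'; python3 -m crank '0 0 0 0.5 0;0 0 0 1 0;0 0 0 1 0'; python3 -m crank '0 0 0 0.5 0;0 0 0 1 0;0 0 0 1 0'
```

```text
clock: 12.28
tool_pos: [422.2, -193.7, -17.6]
eef_rot: [-0.0, 0.989, -0.148, -0.0]
force: [0.1, -0.0, -0.9]
gripper_width: 14.0
grip_force: 59.9
clock: 12.65
tool_pos: [422.2, -193.8, -18.5]
eef_rot: [-0.0, 0.989, -0.148, -0.0]
force: [0.4, 0.5, -1.2]
gripper_width: 14.0
grip_force: 59.9
clock: 13.02
tool_pos: [422.3, -193.8, -19.4]
eef_rot: [-0.0, 0.989, -0.148, -0.0]
force: [-0.4, 0.9, -0.4]
gripper_width: 14.0
grip_force: 59.9
```

```bash
python3 -m crank '0 0 0 0.5 0;0 0 0 0.7 0;0 0 0 0.7 0'; python3 -m crank '0 0 0 0.4 0;0 0 0 0.7 0;0 0 0 0.7 0'; python3 -m crank '0 0 0 0.4 0;0 0 0 0.7 0;0 0 0 0.7 0'
```

```text
clock: 13.4
tool_pos: [422.3, -193.8, -20.1]
eef_rot: [-0.0, 0.989, -0.148, 0.0]
force: [-0.3, 0.2, -0.8]
gripper_width: 13.9
grip_force: 59.9
clock: 13.78
tool_pos: [422.3, -193.8, -20.7]
eef_rot: [-0.0, 0.989, -0.147, 0.0]
force: [-0.3, 1.2, 1.3]
gripper_width: 14.0
grip_force: 60.1
clock: 14.15
tool_pos: [422.3, -193.9, -21.3]
eef_rot: [0.0, 0.989, -0.148, 0.0]
force: [-1.2, 1.9, 5.7]
gripper_width: 13.9
grip_force: 60.4
```

Contact with the V floor. Ease up slightly and slide towards the stop.

```bash
python3 -m crank '0 0 -0.2 -0.4 0;0 4 -0.2 -0.4 0;0 8 -0.2 -0.4 0;0 12 -0.2 -0.4 0;0 16 -0.2 -0.4 0;0 19 -0.2 -0.4 0;0 19 -0.2 -0.4 0'; python3 -m crank '0 0.7 0 0 0;0 1.5 0 0 0;0 1.5 0 0 0'; python3 -m crank '0 0.4 0 0 0;0 0.8 0 0 0;0 0.8 0 0 0'
```

```text
clock: 15.02
tool_pos: [436.1, -198.0, -21.7]
eef_rot: [-0.001, 0.989, -0.147, -0.005]
force: [-19.6, 2.5, 18.0]
gripper_width: 14.4
grip_force: 62.0
clock: 15.4
tool_pos: [436.1, -197.9, -21.9]
eef_rot: [-0.001, 0.989, -0.147, -0.007]
force: [-24.5, 2.8, 20.9]
gripper_width: 13.9
grip_force: 62.4
clock: 15.78
tool_pos: [436.1, -197.9, -22.0]
eef_rot: [-0.001, 0.989, -0.147, -0.008]
force: [-27.3, 3.5, 23.7]
gripper_width: 14.0
grip_force: 62.6
```

Resistance came 7 mm early. I back off at once and check whether the pin slipped in the grip.

```bash
python3 -m crank '0 -4 0 0 0;0 -6 0 0 0;0 -6 0 0 0;0 -6 0 0 0'
python3 - <<'E'
from h import *
np.set_printoptions(precision=1,suppress=True)
H=np.array(camera_info('wrist')['hand_eye'])
c,p,d=take('wrist','w8'); Rt,t=tool(); k=np.array([486.8,-213.4]); a=np.radians(-17)
ex=np.array([np.cos(a),np.sin(a)]); ey=np.array([-ex[1],ex[0]]); print('tool in clamp',(t[:2]-k)@ex,(t[:2]-k)@ey,t[2])
for n in('w6','w8'):
    c,p,d=load(n); C=cloud((c[0],H[:3,:3],H[:3,3]),d)
    for u in(312,316,320): print(n,u,[(v,C[v,u].tolist()) for v in range(355,386,4)])
    for lo,hi in((14,20),(20,26),(26,32)):
        m=(abs(C[...,1])<12)&(C[...,0]>lo)&(C[...,0]<hi)&(C[...,2]>-72)&(C[...,2]<-45); q=C[m]
        if len(q): print(n,lo,len(q),'y',np.percentile(q[:,1],[1,99]),'crown',np.percentile(q[:,2],5))
# nearest parts of gripper body seen at image bottom
C=cloud((c[0],H[:3,:3],H[:3,3]),load('w6')[2]); m=(C[...,0]>12)&(C[...,2]<-70)&(load('w6')[2]>20); q=C[m]
for z in range(-140,-70,10):
    s=q[(q[:,2]>z)&(q[:,2]<z+10)]; print('body',z,len(s),s[:,0].max() if len(s) else '')
E
```

```text
clock: 16.27
tool_pos: [436.7, -198.3, -21.0]
eef_rot: [0.0, 0.989, -0.147, -0.0]
force: [-4.4, -0.1, 6.2]
gripper_width: 14.0
grip_force: 60.6
tool in clamp -52.36543530556895 -0.18786010070601383 -21.043334172295097
w6 312 [(355, [-4.252057390441536, -2.056388940344088, -63.117372511979354]), (359, [-5.095528122668014, -2.0476134944454714, -64.21206756660136]), (363, [-7.020999082292178, -2.060628615057298, -63.78369266814384]), (367, [-9.519684266238713, -2.08449997512496, -62.60936244533528]), (371, [-10.211911356817552, -2.0728638589050594, -63.90054537429269]), (375, [-12.216604447721565, -2.086532618126405, -63.444080470234354]), (379, [-14.091369223328684, -2.097404314348434, -63.18648944967032]), (383, [-315.2618780566082, -7.635711557402205, 314.07174852489226])]
w6 316 [(355, [-4.204164491993907, -0.6680450968951505, -63.18711562041565]), (359, [-5.465136661867689, -0.6687536323261893, -63.69147710829252]), (363, [-7.145611123008081, -0.6708839971013691, -63.61206069229556]), (367, [-8.651995619072707, -0.67240403833533, -63.787755075425025]), (371, [-10.842912137581152, -
[... 2238 characters left out ...]
95127]), (363, [-7.060223634543533, 0.7201741146845706, -63.73096725380421]), (367, [-8.63880868785074, 0.7224992274430311, -63.80639241196404]), (371, [-10.686749171292192, 0.730676957742219, -63.2696131663898]), (375, [-12.094925564873208, 0.7305748988021101, -63.60447736372605]), (379, [-14.082005265431292, 0.7375648830896404, -63.19981233960753]), (383, [-48.82342415539543, 1.140844419899382, -21.56470475551535])]
w8 14 419 y [-7.8  6.9] crown -64.3486768566435
body -140 889 21.59080444775055
body -130 8657 19.714456176136935
body -120 8901 19.196690719261483
body -110 5494 18.94340760251759
body -100 3840 14.84960177552847
body -90 2681 15.123680428283592
body -80 238 13.860770042994737
```

The pin did not slip. Either the gripper body is touching the knob's edge or the pin is. I read the moment at a light push to find the contact height.

```bash
cat > fm.py <<'E'
from h import *
np.set_printoptions(precision=2,suppress=True)
s=[status.read_state()]
Rt,t=tool(); print('F tool',Rt.T@np.array(s[0]['force']),'M tool',Rt.T@np.array(s[0]['moment']),'pos',t)
E
python3 -m crank '0 -6 0 -0.5 0;0 -6 0 -0.5 0;0 -6 0 -0.5 0' >/dev/null; python3 fm.py; python3 -m crank '0 5 0 0 0;0 5 0 0 0;0 5 0 0 0' >/dev/null; python3 fm.py;python3 -m crank '0 2 0 0 0;0 2 0 0 0;0 2 0 0 0' >/dev/null; python3 fm.py; python3 -m crank '0 2 0 0 0;0 2 0 0 0;0 2 0 0 0' >/dev/null; python3 fm.py
```

```text
F tool [-0.64  0.91 -2.86] M tool [-0.12 -0.06  0.02] pos [ 431.11 -196.47  -20.62]
F tool [-4.66  2.61 -4.38] M tool [-0.31 -0.53  0.03] pos [ 435.09 -197.66  -20.85]
F tool [-7.31  4.47 -7.21] M tool [-0.4  -0.99  0.06] pos [ 436.22 -198.01  -20.95]
F tool [-8.88  3.72 -8.89] M tool [-0.52 -1.25  0.07] pos [ 437.64 -198.44  -21.  ]
```

Fx stays about equal to Fz, and the moment fits a contact at pin level. So this is wedge friction from pressing into the V, not a collision. I lift a little and slide again.

```bash
python3 -m crank '0 0 0 -1.4 0;0 0 0 -1.4 0;0 0 0 -1.4 0' >/dev/null; python3 fm.py; python3 -m crank '0 1.5 0 0 0;0 3 0 0 0;0 3 0 0 0' >/dev/null; python3 fm.py; python3 -m crank '0 1 0 0 0;0 2 0 0 0;0 2 0 0 0' >/dev/null; python3 fm.py
```

```text
F tool [-0.46  0.1   1.67] M tool [-0.06 -0.01  0.  ] pos [ 439.88 -198.73  -19.45]
F tool [-0.11  0.22  1.22] M tool [0.02 0.01 0.04] pos [ 442.92 -199.9   -19.17]
F tool [-5.09  0.9  -0.65] M tool [-0.19 -0.74  0.08] pos [ 443.29 -199.91  -19.68]
```

It slid freely and met the stop at the expected place (-45.5 mm). Now I settle it in the V and release.

```bash
python3 -m crank '0 0 0 0.5 0;0 0 0 1 0;0 0 0 1 0' >/dev/null; python3 fm.py;python3 -m crank '0 0 0 0.4 0;0 0 0 0.4 0' >/dev/null; python3 fm.py; python3 -m crank '0.1 0 0 0 0;0.25 0 0 0 0;0.35 0 0 0 0;0.5 0 0 0 0;0.5 0 0 0 0;0.5 0 0 0 0'; python3 fm.py
```

```text
F tool [-6.24 -0.34 -4.19] M tool [-0.11 -0.93  0.04] pos [ 443.28 -199.93  -20.38]
F tool [-8.66  1.62 -6.86] M tool [-0.13 -0.99  0.06] pos [ 443.26 -199.96  -20.56]
clock: 20.32
tool_pos: [444.7, -200.5, -20.6]
eef_rot: [0.0, 0.989, -0.148, 0.0]
force: [0.4, 0.1, -0.1]
gripper_width: 42.7
grip_force: 0.0
F tool [ 0.33 -0.19  0.13] M tool [-0.02 -0.01 -0.03] pos [ 444.7  -200.45  -20.59]
```

```bash
python3 -m crank '0.5 0 0 -30 0;0.5 0 0 -90 0;0.5 -10 0 -150 0;0.5 -35 0 -197 0;0.5 -35 0 -197 0;0.5 -35 0 -197 0;0.5 -35 0 -197 0'
cat > chk.py <<'E'
from h import *
import sys
np.set_printoptions(precision=2,suppress=True)
n=sys.argv[1]; c,p,d=take('wrist',n); Rt,t=tool(); k=np.array([486.8,-213.4]); a=np.radians(-17)
ex=np.array([np.cos(a),np.sin(a)]); ey=np.array([-ex[1],ex[0]]); print('tool in clamp',(t[:2]-k)@ex,(t[:2]-k)@ey,t[2],'J6',status.read_state()['joint_positions'][5])
C=cloud(c,d); q=np.c_[(C.reshape(-1,3)[:,:2]-k)@np.c_[ex,ey],C[...,2].ravel()]
def sel(x,y,z): return q[(q[:,0]>x[0])&(q[:,0]<x[1])&(q[:,1]>y[0])&(q[:,1]<y[1])&(q[:,2]>z[0])&(q[:,2]<z[1])]
for nm,b in dict(pin=((-75,-31),(-12,12),(36,46)),pinin=((-30,-16),(-5,5),(38,46)),knob=((-20,20),(-20,20),(76,90)),block=((-35,-10),(-25,25),(38.5,41.5)),head=((-10,10),(-30,30),(56,61))).items():
    s=sel(*b); print(nm,len(s)); 
    if len(s): print(np.percentile(s,[.5,50,99.5],axis=0))
E
python3 chk.py w9
```

```text
clock: 21.2
tool_pos: [410.5, -189.5, 174.6]
eef_rot: [-0.001, 0.989, -0.148, -0.001]
force: [0.5, 1.0, -0.5]
gripper_width: 42.4
grip_force: 0.0
tool in clamp -79.93678076537367 0.4635099655118826 174.66984978855422 J6 1.1658466386946431
pin 712
[[-60.01  -7.27  36.12]
 [-45.44   0.05  41.59]
 [-31.25   8.12  44.34]]
pinin 229
[[-29.88  -4.62  40.45]
 [-23.24   0.07  42.63]
 [-16.49   4.74  44.31]]
knob 1647
[[-14.12 -14.34  80.1 ]
 [  0.56   0.16  83.54]
 [ 14.22  14.51  85.52]]
block 545
[[-34.88 -19.51  38.54]
 [-21.85  -2.28  40.15]
 [-10.69  19.61  41.48]]
head 554
[[ -6.76 -25.14  56.19]
 [  0.13  15.55  58.46]
 [  6.98  25.41  60.42]]
```

The pin is home: rear end at -60.0 mm, crown at 43. The knob is centred. Next I move over the knob and wind the wrist back to its lower range for one long clockwise sweep.

```bash
python3 -m crank '0.6 30 0.4 -20 -10;0.6 60 0.4 -20 -20;0.6 80 0.4 -20 -30;0.6 80 0.4 -20 -40;0.6 80 0.4 -20 -50;0.6 80 0.4 -20 -60;0.6 80 0.4 -20 -70;0.6 80 0.4 -20 -80;0.6 80 0.4 -20 -90;0.6 80 0.4 -20 -100' >/dev/null; python3 -m crank '0.6 0 0 0 -10;0.6 0 0 0 -20;0.6 0 0 0 -30;0.6 0 0 0 -40;0.6 0 0 0 -50;0.6 0 0 0 -60;0.6 0 0 0 -70;0.6 0 0 0 -80;0.6 0 0 0 -90;0.6 0 0 0 -100' >/dev/null; python3 -m crank '0.6 0 0 0 -10;0.6 0 0 0 -20;0.6 0 0 0 -27;0.6 0 0 0 -27;0.6 0 0 0 -27'; python3 chk.py w10 | tail -12; python3 -c "
from h import *
s=status.read_state();Rt,t=tool();print(s['joint_positions'],np.degrees(np.arctan2(Rt[1,0],Rt[0,0])),t,Rt.T@(np.array([486.8,-213.4,29])-t))"; python3 chk.py w11|head -1
```

```text
clock: 24.38
tool_pos: [487.4, -213.7, 195.6]
eef_rot: [-0.0, -0.258, 0.966, 0.001]
force: [0.6, -1.1, 0.3]
gripper_width: 51.1
grip_force: 0.0
knob 1179
[[-14.59 -14.55  76.49]
 [ -0.62  -0.67  83.52]
 [ 14.43  14.34  85.63]]
block 471
[[-34.76 -19.66  38.52]
 [-20.93  -4.7   40.16]
 [-10.28  20.37  41.49]]
head 376
[[ -6.85 -25.22  56.13]
 [ -0.63 -16.23  58.58]
 [  6.77  25.73  60.4 ]]
[-6.40585824e-01  4.67327362e-02  1.71298433e+00 -3.01478940e-06
  1.38289978e+00 -2.73397479e+00] -150.0576041341222 [ 487.40790915 -213.79317567  195.84313011] [  0.26233064   0.48743966 166.84378259]
tool in clamp 0.7723808116709867 -0.246557319172956 196.02385452568709 J6 -2.7343182102997794
```

```bash
python3 -m crank '0.6 0.3 0.5 50 0;0.6 0.3 0.5 100 0;0.6 0.3 0.5 140 0;0.6 0.3 0.5 160 0;0.6 0.3 0.5 167 0;0.6 0.3 0.5 167 0'; python3 fm.py; python3 -m crank '0 0 0 0 0;0 0 0 0 0;0 0 0 0 0;0 0 0 0 0;0 0 0 0 0' 70; python3 fm.py
```

```text
clock: 25.22
tool_pos: [487.2, -213.8, 29.7]
eef_rot: [0.0, -0.259, 0.966, -0.0]
force: [-0.7, -0.7, -0.0]
gripper_width: 51.2
grip_force: 0.0
F tool [ 0.89 -0.24  0.02] M tool [-0.04 -0.03 -0.01] pos [ 487.21 -213.79   29.66]
clock: 25.85
tool_pos: [487.6, -213.6, 31.2]
eef_rot: [0.0, -0.259, 0.966, -0.0]
force: [-2.8, 4.1, 7.8]
gripper_width: 27.0
grip_force: 68.4
F tool [ 0.37  4.97 -7.83] M tool [-0.79  0.1  -0.02] pos [ 487.62 -213.61   31.21]
```

```bash
python3 -m crank '0 0 0 -1.2 0;0 0 0 -1.2 0' >/dev/null; python3 fm.py; python3 -m crank '0 0 0 0.1 10;0 0 0 0.2 20;0 0 0 0.3 30;0 0 0 0.3 30' >/dev/null; python3 fm.py; python3 chk.py w12 | grep -A3 -E 'tool|knob'
```

```text
F tool [ 0.41  3.19 -3.72] M tool [-0.52 -0.14  0.01] pos [ 487.5  -213.63   31.4 ]
F tool [ 2.    1.52 -5.1 ] M tool [-0.13  0.23 -0.01] pos [ 487.54 -214.15   31.04]
tool in clamp 0.9434514487521994 -0.5010544445938677 31.01375382854186 J6 -2.2153692444092576
pin 2308
[[-59.97  -7.64  36.28]
 [-46.11  -0.65  41.66]
--
knob 5531
[[-15.11 -19.44  76.3 ]
 [ -3.61  -0.43  83.11]
 [ 14.63  19.54  89.64]]
```

```bash
python3 -m crank '0 0 0 0.1 10;0 0 0 0.2 20;0 0 0 0.3 30;0 0 0 0.4 40;0 0 0 0.5 50;0 0 0 0.6 60;0 0 0 0.7 70;0 0 0 0.8 80;0 0 0 0.9 90' >/dev/null; python3 fm.py; python3 -m crank '0 0 0 0.1 10;0 0 0 0.2 20;0 0 0 0.3 30;0 0 0 0.4 40;0 0 0 0.5 50;0 0 0 0.6 60;0 0 0 0.7 70;0 0 0 0.7 70' >/dev/null; python3 fm.py; python3 chk.py w13 | grep -A3 -E 'tool|knob'
```

```text
F tool [-1.5  -6.34 -7.19] M tool [ 1.23 -0.23 -0.06] pos [ 486.13 -214.71   29.92]
F tool [-6.23 -4.25 -8.7 ] M tool [ 0.78 -1.14 -0.05] pos [ 485.6  -213.72   29.04]
tool in clamp -1.060536638336429 -0.6248729018604243 29.014996057266153 J6 0.5774314607687088
pin 3
[[-37.04  -6.84  38.86]
 [-36.18  -6.71  39.46]
--
knob 5471
[[-15.02 -16.04  76.2 ]
 [  2.4    0.71  81.17]
 [ 19.86  19.62  89.61]]
```

```bash
python3 -m crank '0 -0.7 -0.5 -0.3 10;0 -0.7 -0.5 -0.2 20;0 -0.7 -0.5 -0.1 30;0 -0.7 -0.5 -0.1 30' >/dev/null; python3 fm.py; python3 -m crank '0 0 0 0 5;0 0 0 0.1 10;0 0 0 0.1 10' >/dev/null; python3 fm.py; python3 -m crank '0 0 0 0 5;0 0 0 0.1 10;0 0 0 0.1 10' >/dev/null; python3 fm.py
```

```text
F tool [-3.63 -0.95 -5.36] M tool [ 0.36 -0.68 -0.05] pos [ 485.54 -213.25   28.88]
F tool [-4.13 -0.78 -5.61] M tool [ 0.28 -0.67  0.  ] pos [ 485.65 -213.11   28.79]
F tool [-5.12 -1.39 -5.16] M tool [ 0.25 -0.68 -0.08] pos [ 485.75 -213.01   28.68]
```

```bash
cat > mz.py <<'E'
from h import *
s=status.read_state();Rt,t=tool();F=Rt.T@np.array(s['force']);M=Rt.T@np.array(s['moment']);print('t%.2f Mz %.3f yaw %.2f F %s'%(s['clock'],M[2],np.degrees(np.arctan2(Rt[1,0],Rt[0,0])),F.round(1)))
E
for k in 1 2 3; do :; done
python3 -m crank '0 0 0 0 3;0 0 0 0 3' >/dev/null; python3 mz.py; python3 -m crank '0 0 0 0 3;0 0 0 0 3' >/dev/null; python3 mz.py; python3 -m crank '0 0 0 0.1 3;0 0 0 0.1 3' >/dev/null; python3 mz.py
```

```text
t30.32 Mz -0.045 yaw -32.81 F [-4.   0.2 -5.3]
t30.57 Mz -0.022 yaw -35.81 F [-4.5 -1.  -4.7]
t30.82 Mz -0.029 yaw -38.81 F [-3.7 -1.3 -6.4]
```

```bash
python3 mz.py; python3 -c "
import time
from h import *
print(status.read_state()['joint_positions'][5])"
```

```text
t30.82 Mz -0.029 yaw -38.81 F [-3.7 -1.3 -6.4]
1.606615280540786
```

```bash
python3 -m crank '0 0 0 0 3;0 0 0 0 3' >/dev/null; python3 mz.py; python3 -m crank '0 0 0 0 3;0 0 0 0 3' >/dev/null; python3 mz.py; python3 -m crank '0 0 0 0.1 3;0 0 0 0.1 3' >/dev/null; python3 mz.py
```

```text
t31.07 Mz -0.074 yaw -41.81 F [-4.9 -1.  -5.2]
t31.32 Mz -0.019 yaw -44.81 F [-3.4 -0.4 -5.7]
t31.57 Mz -0.060 yaw -47.81 F [-4.4 -0.5 -5.4]
```

```bash
python3 mz.py
```

```text
t31.57 Mz -0.060 yaw -47.81 F [-4.4 -0.5 -5.4]
```

```bash
python3 -m crank '0 0 0 0 3;0 0 0 0 3' >/dev/null; python3 mz.py; python3 -m crank '0 0 0 0 3;0 0 0 0 3' >/dev/null; python3 mz.py; python3 -m crank '0 0 0 0.1 3;0 0 0 0.1 3' >/dev/null; python3 mz.py
```

```text
t31.82 Mz -0.079 yaw -50.81 F [-3.2 -0.7 -5. ]
t32.08 Mz -0.061 yaw -53.81 F [-3.4 -0.3 -5.6]
t32.33 Mz -0.054 yaw -56.81 F [-3.9 -0.9 -5.1]
```

```bash
python3 -m crank '0 0 0 0 3;0 0 0 0 3' >/dev/null; python3 mz.py; python3 -m crank '0 0 0 0 3;0 0 0 0 3' >/dev/null; python3 mz.py; python3 -m crank '0 0 0 0.1 3;0 0 0 0.1 3' >/dev/null; python3 mz.py; python3 chk.py w14 | grep -A3 -E 'knob'
```

```text
t32.58 Mz -0.038 yaw -59.81 F [-3.7 -1.1 -4.9]
t32.83 Mz -0.044 yaw -62.81 F [-4.4 -0.6 -5.1]
t33.08 Mz -0.037 yaw -65.81 F [-3.7 -0.7 -6.7]
knob 5386
[[-15.43 -19.8   76.17]
 [  1.07  -1.86  80.59]
 [ 19.6   15.74  89.68]]
```

```bash
python3 -m crank '0 0 0 0 3;0 0 0 0 3' >/dev/null; python3 mz.py; python3 -m crank '0 0 0 0 3;0 0 0 0 3' >/dev/null; python3 mz.py; python3 -m crank '0 0 0 0.1 3;0 0 0 0.1 3' >/dev/null; python3 mz.py
```

```text
t33.38 Mz -0.045 yaw -68.81 F [-3.9  0.5 -5. ]
t33.62 Mz -0.041 yaw -71.81 F [-4.  -0.  -5.3]
t33.88 Mz -0.134 yaw -74.79 F [-3.9  0.1 -5.3]
```

Torque is rising. Contact is near yaw -73°.

```bash
python3 -m crank '0 0 0 0 3;0 0 0 0 3' >/dev/null; python3 mz.py; python3 -m crank '0 0 0 0 0;0 0 0 0 0' >/dev/null; python3 mz.py
```

```text
t34.12 Mz -0.287 yaw -77.77 F [-4.4 -0.5 -5.4]
t34.38 Mz -0.298 yaw -77.75 F [-4.2 -0.4 -5.7]
```

```bash
python3 -m crank '0 0 0 0 1.5;0 0 0 0 1.5;0 0 0 0 1.5' >/dev/null; python3 mz.py; python3 -m crank '0 0 0 0 -5;0 0 0 0 -10;0 0 0 -0.1 -20;0 0 0 -0.2 -30;0 0 0 -0.3 -40;0 0 0 -0.4 -50;0 0 0 -0.5 -60;0 0 0 -0.6 -70;0 0 0 -0.7 -80;0 0 0 -0.8 -90' >/dev/null; python3 mz.py; python3 -m crank '0 0 0 0 -3;0 0 0 0 -5;0 0 0 0 -5' >/dev/null; python3 mz.py; python3 fm.py
```

```text
t34.75 Mz -0.356 yaw -79.24 F [-4.   0.1 -5.3]
t36.00 Mz 0.047 yaw 11.04 F [-4.  -1.3 -6.3]
t36.38 Mz 0.024 yaw 15.74 F [-4.1 -1.9 -6.7]
F tool [-4.12 -1.89 -6.7 ] M tool [ 0.59 -0.65  0.02] pos [ 485.44 -213.61   29.1 ]
```

Finger-tight reached at 0.36 N m (slope exactly 3 N m/rad, so no slip), then backed off about 95° from tight, or 89° from bottoming. I release, lift and verify.

```bash
python3 -m crank '0.4 0 0 0 0;0.6 0 0 0 0;0.6 0 0 0 0;0.6 0 0 0 0;0.6 0 0 -20 0;0.6 0 0 -70 0;0.6 0 0 -130 0;0.6 -60 0 -150 0;0.6 -60 0 -150 0;0.6 -60 0 -150 0' >/dev/null; python3 mz.py; python3 chk.py w15
python3 - <<'E'
from h import *
k=np.array([486.8,-213.4]);a=np.radians(-17);ex=np.array([np.cos(a),np.sin(a)]);ey=np.array([-ex[1],ex[0]])
for n,z in(('w6',83.5),('w15',81.5)):
    c,p,d=load(n); g=cv2.cvtColor(p,cv2.COLOR_BGR2GRAY)
    th=np.radians(np.arange(0,360,3)); prof=[]
    for t in th:
        P=[np.r_[k+r*(np.cos(t)*ex+np.sin(t)*ey),z] for r in np.arange(7.5,13,.5)]
        uv=proj(c,P).astype(np.float32); prof.append(cv2.remap(g,uv[:,:1],uv[:,1:],1).mean())
    prof=np.array(prof); i=np.argsort(prof)[-5:]; print(n,np.degrees(th[i]),prof[i].round(),np.median(prof))
c,p,d=load('w15'); cv2.imwrite('pics/w15v.png',p)
E
```

```text
t37.62 Mz 0.045 yaw 15.50 F [ 0.4 -0.1 -1. ]
tool in clamp -51.13666803836646 -32.07001537139971 178.2160961456174 J6 0.5588801114043093
pin 668
[[-59.77  -7.63  36.22]
 [-45.22   0.37  41.63]
 [-31.18   7.99  44.32]]
pinin 187
[[-29.88  -4.91  40.23]
 [-24.04   0.16  42.66]
 [-17.94   4.95  44.52]]
knob 1468
[[-14.17 -14.34  77.92]
 [  0.42   0.23  81.34]
 [ 14.4   14.26  83.35]]
block 503
[[-34.47 -19.82  38.52]
 [-21.9    4.5   40.12]
 [-10.13  20.01  41.44]]
head 513
[[ -6.64 -25.32  56.03]
 [  0.44  15.86  58.47]
 [  6.97  25.49  60.51]]
w6 [252. 264. 255. 261. 258.] [ 53. 100. 121. 157. 163.] 25.363636363636363
w15 [69. 57. 66. 60. 63.] [ 73.  86. 132. 149. 166.] 24.636363636363637
```

View pics/w15v.png

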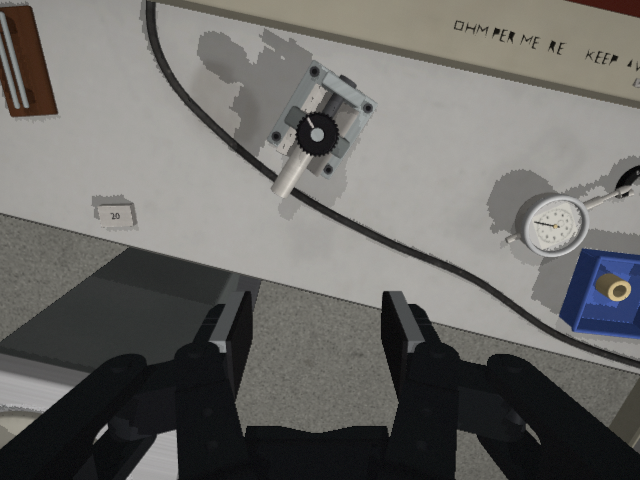

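The pin is in the V under the stirrup, rear end at about (282,190) and home within measurement noise. The knob at (317,133) shows the index line where predicted (62° against 65°), and the gauge block and dial indicator are undisturbed. Handing in.

```bash
python3 -c "
from cell import ticket
print(ticket.sign_off())"
```

```text
the job is handed in; nothing more can be done
None
```

The job is handed in at about 38 s: the pin is in the V against the stop, and the thumbscrew was bottomed at about 0.36 N m, then backed off a quarter turn (about 89° from first contact), with the dial indicator and gauge block in place in the last picture and the loupe out of view but never approached.

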